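# Hang the tall specimen panel on the swivel hook

## Task

Turn the swivel hook so that it points along its stand, straight out over the white tile. Then draw the tall, slotted specimen panel out of the leaning stack without toppling the two short panels, and hang it by its slot on the hook so that it hangs still and straight with the hook still facing over the tile; leave the short panels leaning in the rack and the other things on the bench where they are.

Things in the scene. Friction and masses are not known exactly. Their poses are not given: they have to be found in the camera images.
- tall_panel_centre (a point): centre (half-way up, mid-thickness) of the tall panel: resin plate 10 mm thick (x, normal to its face), 110 mm wide (y), 145 mm tall (z, up along it), 0.17 kg, with a butterfly and, alone of the three, a hanging slot at its top. It leans about 0.25 rad, top towards the rack's wall, as back, middle or front one of three touching panels; its top 50 mm stands above the others.
- panel_slot (a point): middle of the top of the tall panel's slot (underside of its top rail): 60.5 mm above the panel's centre along its z, 12 mm below its top edge. The slot goes right through the plate, 40 mm wide (y), 32 mm high (down from here); the solid strips beside it are 35 mm wide each. Axes as the panel's.
- short_a_centre (a point): centre of a short panel of the same kind: 10 x 110 x 95 mm, no slot, a beetle in it, 0.12 kg. Axes as the tall panel's. Leans in the same stack, and settles back by the thickness of a panel when one behind it is drawn; a shove away from the wall at its top tips it over forwards.
- short_b_centre (a point): centre of the other short panel: 10 x 110 x 86 mm, no slot, a small butterfly in it, 0.11 kg. Axes as the tall panel's. Leans in the same stack.
- rack: fixed dark steel rack: a foot plate 6 mm thick, 150 mm (x) by 170 mm (y), and a vertical wall 75 mm high along y. Origin on the table under the wall's front face; x points level out of the wall to the side where the panels stand and lean. They are free to slip on the foot.
- stand: the fixed hanging stand: a grey base plate 200 x 120 x 12 mm with a white tile let into it and a steel post 16 mm thick. Origin on the table under the post's axis; x points along the base from the post to the white tile (the base reaches from x = -35 to +165 mm).
- swivel_hook (a joint): angle of the swivel hook about the vertical post, counter-clockwise from above, rad; 0 = the hook points along the stand's x axis, over the middle of the white tile. It turns freely from -1.7 to 1.7 with light friction (0.06 N m) and stays where it is left.
- hook_seat (a point): a point on top of the hook's arm, 55 mm from the post's axis, 195 mm above the table; x along the arm to its tip, z up. The arm is a level round steel rod 9 mm thick, from a hub of 12 mm radius to 100 mm from the post's axis, where the tip turns up, its top about 12 mm above the arm's top. The hub's top is 6.5 mm above the arm's top.
- jar: bystander: closed jar, 56 mm across, 85 mm tall; origin under its centre
- resin_block: bystander: resin block 70 x 70 x 25 mm with a butterfly; origin under its centre
- dish: bystander: shallow glass dish, 84 mm across, 18 mm high; origin under its centre
- pin_box: bystander: cardboard box 92 x 62 x 24 mm; origin under its centre
- brush: bystander: hand brush 170 mm long, lying
- vial: bystander: small amber bottle, 32 mm across, 55 mm tall
There are look-alikes about, which are no part of the job. Leave any green look-alike of the part that bears tall_panel_centre alone. Leave any turquoise look-alike of the part that bears short_b_centre alone.

How it is judged:
By the outcome, as a careful person would: the job done as asked, in the order asked, and still so for the second after the job is handed in, with the robot touching nothing.
It also fails if it takes over 64 s, if anything falls off the work surface, if the arm or the gripper's body presses on something with over 40 N, if the wrist force passes 120 N, or if a joint passes its speed limit or range.

## Robot

A 7-joint arm with a two-finger parallel gripper is mounted at the origin on the work surface. World frame = base frame: x ahead of the robot, y to its left, z up, the work surface at z = 0. Lengths are in m, angles in degrees, forces in N, time in s.
With the tool pointing down it reaches from about 0.425 to 0.975 m from the base axis. Payload 16.7 kg.
Tool frame: the origin (TCP) lies at the very end of the fingers, on their centre line; the grasp point (between the pads) lies 19 mm behind it; z points along the fingers, y is the line along which they close (so a half turn about z gives the same grasp; the last joint's range is limited). The gripper opens to 85 mm and grips with 20 to 120 N. Pads are 22 mm wide; open, the fingers measure 114 mm over their backs; the gripper's body (76 mm by 85 mm) begins 54 mm behind the grasp point. The pads swing forward as they close: fully open they stand 13 mm farther back than shut.
Start: joints at [-75.143, 24.414, 4.234, 92.017, -1.954, 63.644, -3.845], TCP at [0.268, 0.619, 0.231] pointing down, gripper open.
Joint ranges: [-163.25, 163.25], [-28.42, 122.38], [-70.27, 78.77], [12.13, 141.07], [-58.53, 238.53], [9.26, 117.41], [-156.51, 156.51]. Speed limits (degrees/s): [108.29, 108.29, 136.94, 136.94, 172.46, 172.46, 172.46].

## Interface

Orientations are given as [roll, pitch, yaw] about the fixed x, y, z axes, in that order (R = Rz(yaw) Ry(pitch) Rx(roll)).
In Python, from station import bot gives the robot as it stands.
- The arm moves only by the tool drive_tool, never from a script. Its argument "plan" is a list of rows, each a list of 3 entries, a list of its own where there are three numbers: the shift along the tool's x, y, z in mm, then the turn, a rotation vector about the tool's x, y, z in degrees, then the finger opening in mm, from 0 to 85.4. A call has 1 to 5 rows; each row is the pose to reach, as a shift and turn from the pose commanded when the call began, along the tool's axes at that moment; what a row does not reach only later rows make up. A row lasts 1/10 s, in which the tool goes at most 50 mm and 8.59 degrees, less where a joint would pass 70% of its speed; a pose out of reach is approached as far as the arm can. A call with a gripper value outside its range is refused whole. The fingers move at their own pace and stop on an object; "force" is the grip in N (left out, the last holds). Time passes only in rows, so rows that repeat a pose let the fingers close. It gives the time, the measured TCP pose, the force, the opening and the grip force at its end, in the units of the state.
- bot.state(): the state, without advancing time (a new reading comes with each control period).
- bot.capture(name): name is "scene" or "top" or "wrist"; returns a dict with "image" (400x640x3 uint8, red, green, blue), "intrinsics" (3x3 intrinsics, pixels), "R" (3x3) and "t" (3): a world point X has camera coordinates R X + t. Camera axes: x right, y down, z forward; pixel columns grow to the right and rows downward; lengths in m; the calibration is good to about 2 mm. A picture is of the moment at which its call begins. There is no depth.
- bot.close_job(): hands the job in; it is judged then, once.
The state is a dict: "time": time; "joint_pos": joint angles; "joint_velocities": joint speeds; "tau": joint torques, N m; "tcp_pos": TCP position; "tcp_rot": TCP orientation; "ft_force": force on the tool from outside, world axes, zero at the start; "moment": the same for the moment, N m; "width": opening from 0.0 (shut) to 1.0 (fully open); "finger_force": force on a finger pad.
Only numpy, scipy, OpenCV 4.12 (cv2) and the standard library are available. Lean on these libraries where they do the work, as an engineer would, in place of code of your own. Each camera call takes 0.05 s, during which the arm holds its last target. There are 200 camera calls.

## Working session

There is one attempt and no reset: what is moved stays moved. The work goes in short steps, Python scripts to look and compute and a tool call to move; the robot and the scene stay as the last step left them, time stands still between calls to the robot, and variables do not carry over. Pictures are saved under pics/ and viewed, at most 10 in all, crops included, and the job is handed in when it is done.

Besides the shell and the picture viewer there is one more tool, called after "Emit:" as name(argument=value, ...), one argument or row to a line, values as JSON. drive_tool: Moves the arm, as the interface text tells. Its arguments: {"type":"object","properties":{"plan":{"type":"array"},"force":{"type":"number"}},"required":["plan"]}

```bash
mkdir -p pics; cat > h.py <<'E'
import numpy as np, cv2
from station import bot
def snap(cam,name):
    c=bot.capture(cam); np.savez(f'pics/{name}.npz',**{k:np.array(v) for k,v in c.items()})
    cv2.imwrite(f'pics/{name}.png',c['image'][:,:,::-1]); return c
def load(name): return np.load(f'pics/{name}.npz')
def ray(c,u,v):
    K,R,t=np.array(c['intrinsics']),np.array(c['R']),np.array(c['t'])
    o=-R.T@t; d=R.T@np.linalg.solve(K,[u,v,1.]); return o,d/np.linalg.norm(d)
def onz(c,u,v,z):
    o,d=ray(c,u,v); return o+d*(z-o[2])/d[2]
def tri(c1,p1,c2,p2):
    o1,d1=ray(c1,*p1);o2,d2=ray(c2,*p2)
    s=np.linalg.lstsq(np.c_[d1,-d2],o2-o1,rcond=None)[0]
    a,b=o1+s[0]*d1,o2+s[1]*d2; return (a+b)/2,np.linalg.norm(a-b)*1000
def proj(c,X):
    p=np.array(c['intrinsics'])@(np.array(c['R'])@np.array(X)+np.array(c['t'])); return p[:2]/p[2]
E
python3 - <<'E'
from h import *
np.set_printoptions(precision=4,suppress=True)
for n in ('scene','top'):
    c=snap(n,n+'0'); R=np.array(c['R']);print(n,-R.T@np.array(c['t']),R[2],c['intrinsics'][0])
print(bot.state())
E
```

```text
scene [ 0.8229 -0.516   1.1169] [-0.2585  0.4787 -0.8391] [445.9592   0.     320.1419]
top [0.427  0.0467 1.1802] [ 0.0796 -0.0019 -0.9968] [405.7889   0.     317.6571]
{'time': 0.1, 'joint_pos': array([-75.1425,  24.4458,   4.2327,  92.0482,  -1.9539,  63.644 ,
        -3.8448]), 'joint_velocities': array([ 0.0515, -0.1119, -0.0276, -0.0643,  0.0446, -0.038 , -0.0077]), 'tau': array([  0.0085, -95.153 ,   3.7717, -46.4413,   0.0197,   0.0064,
         0.    ]), 'tcp_pos': array([0.2682, 0.619 , 0.2307]), 'tcp_rot': array([-179.9344,    0.005 ,  156.5736]), 'ft_force': array([0.6667, 0.336 , 0.7918]), 'moment': array([ 0.036 , -0.0527,  0.0622]), 'finger_force': 0.0, 'width': 1.0018825635479796}
```

View pics/scene0.png

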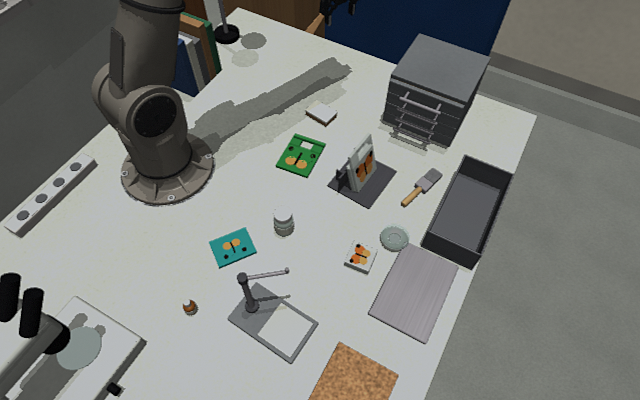

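View pics/top0.png

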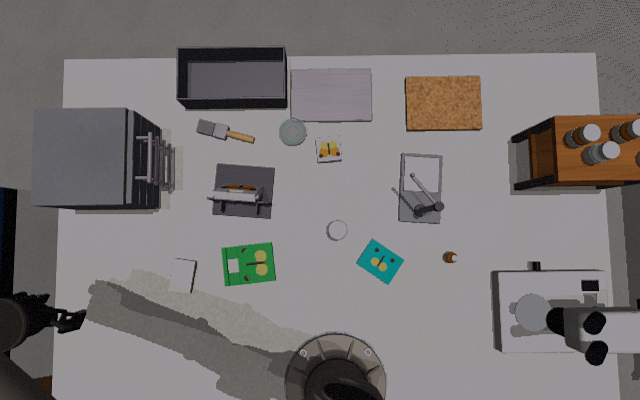

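The scene view shows the rack around (362,170) and the stand around (270,310). In the top view the rack is at (243,190), the stand post at about (437,208) and the hook tip at about (412,175). I'll enlarge the rack and stand in both views.

```bash
python3 - <<'E'
from h import *
s=cv2.imread('pics/scene0.png');t=cv2.imread('pics/top0.png')
def cr(i,x,y): return cv2.resize(i[y:y+75,x:x+100],(400,300),interpolation=cv2.INTER_CUBIC)
cv2.imwrite('pics/crop0.png',np.vstack([np.hstack([cr(s,315,130),cr(t,195,155)]),np.hstack([cv2.resize(s[262:367,222:362][:, :],(400,300)),cr(t,375,150)])]))
E
```

```text
(no output)
```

View pics/crop0.png

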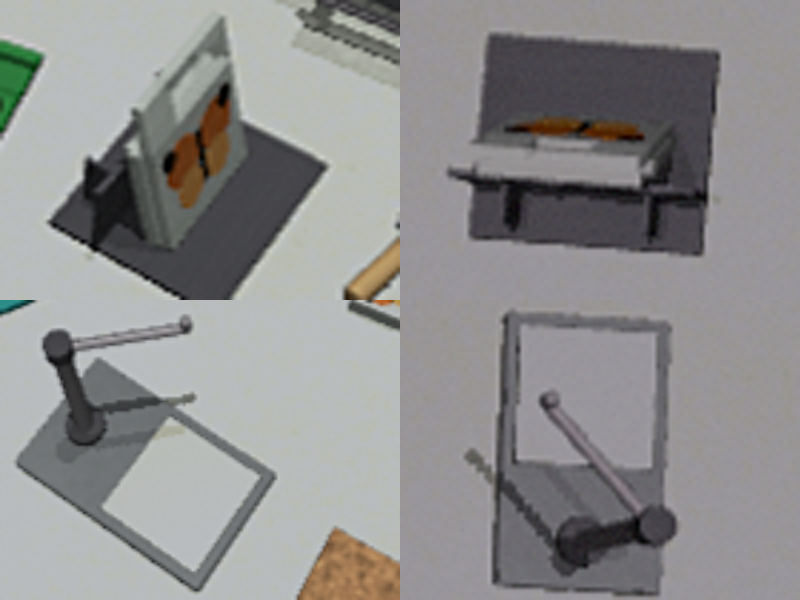

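The top-left and top-right crops show the tall panel as the front of the stack, with its face clear and two short edges behind it on the wall side. The bottom crops show the hook turned off the stand axis, its tip at about (549,400) and its hub at about (657,524).

```bash
python3 - <<'E'
from h import *
np.set_printoptions(precision=4,suppress=True)
s,t=load('scene0'),load('top0')
T=lambda x,y,ox,oy:((x)/4+ox,(y)/4+oy)
r=np.array([onz(t,*T(x-400,y,195,155),.006) for x,y in((488,35),(719,51),(704,254),(470,238))])
b=np.array([onz(t,*T(x-400,y-300,375,150),.012) for x,y in((507,312),(670,322),(660,594),(495,583))])
S=lambda x,y:(x/4+315,y/4+130)
S2=lambda x,y:(x/400*140+222,(y-300)/300*105+262)
rs=np.array([onz(s,*S(x,y),.006) for x,y in((326,167),(51,222))])
bs=np.array([onz(s,*S2(x,y),.012) for x,y in((97,360),(274,477),(197,590),(18,463))])
for n,q in(('rack',r),('rack scene',rs),('base',b),('base scene',bs)):
    print(n,q[:,:2].tolist(), np.linalg.norm(np.diff(q,axis=0),axis=1), q.mean(0))
for q in (r,b,bs):
    for e in np.diff(q,axis=0): print(np.degrees(np.arctan2(e[1],e[0])).round(1))
hubs,tips=S2(60,340),S2(185,322)
hubt,tipt=T(257,224,375,150),T(149,100,375,150)
print('hub',tri(s,hubs,t,hubt),onz(t,*hubt,.2015)); print('tip',tri(s,tips,t,tipt),onz(t,*tipt,.207),onz(s,*tips,.207))
# tall panel top corners: scene (front-top) right/left
print('wall front in top', [onz(t,*T(x-400,y,195,155),.075) for x,y in((450,172),(706,196))])
for a,bb in(((222,12),(450,172)),((135,108),(645,185))):print(onz(s,*S(*a),.148))
print([onz(t,*T(x-400,y,195,155),.15) for x,y in((475,170),(640,184),(482,140))])
E
```

```text
rack [[0.6271188570827331, 0.33728800851351026], [0.6132210785293201, 0.1686039121523763], [0.46524667139149256, 0.18006241990989857], [0.4789369273743606, 0.34924296595603455]] [0.1693 0.1484 0.1697] [0.5461 0.2588 0.006 ]
rack scene [[0.6332006917951707, 0.33181253267085487], [0.4721561995859056, 0.18053013116541206]] [0.221] [0.5527 0.2562 0.006 ]
base [[0.6510621331368749, -0.20231880761962895], [0.6422174032602036, -0.3208507024899384], [0.44458630340952077, -0.3063283417881016], [0.45397098573520395, -0.18795295495607328]] [0.1189 0.1982 0.1187] [ 0.548  -0.2544  0.012 ]
base scene [[0.459745873942869, -0.1920636136435489], [0.6556914218945371, -0.2072681885745336], [0.6464094090673771, -0.32218505187506674], [0.45292833016102235, -0.3069397019198612]] [0.1965 0.1153 0.1941] [ 0.5537 -0.2571  0.012 ]
-94.7
175.6
85.4
-94.3
175.8
85.5
-4.4
-94.6
175.5
hub (array([ 0.4856, -0.2483,  0.1993]), np.float64(3.825193250372818)) [ 0.484  -0.2488  0.2015]
tip (array([ 0.5618, -0.1865,  0.1964]), np.float64(2.107466308454573)) [ 0.5595 -0.1846  0.207 ] [ 0.5657 -0.1897  0.207 ]
wall front in top [array([0.5211, 0.3455, 0.075 ]), array([0.5025, 0.1707, 0.075 ])]
[0.5357 0.3143 0.148 ]
[0.5214 0.2048 0.148 ]
[array([0.5158, 0.3093, 0.15  ]), array([0.5056, 0.2043, 0.15  ]), array([0.535, 0.305, 0.15 ])]
```

```bash
cat >> h.py <<'E'
from scipy.spatial.transform import Rotation as Ro
np.set_printoptions(precision=4,suppress=True)
def pose(p,rpy): return np.array(p,float),Ro.from_euler('xyz',rpy,degrees=True)
def now():
    s=bot.state(); return pose(s['tcp_pos'],s['tcp_rot'])
def plan(cur,*targets):
    """tool-frame shift (mm), rotvec (deg) of each target from the one before, and rows needed"""
    for T in targets:
        d=cur[1].inv().apply(T[0]-cur[0])*1000; w=np.degrees((cur[1].inv()*T[1]).as_rotvec())
        print(d.round(1).tolist(),w.round(2).tolist(),'rows>=%.1f'%max(np.linalg.norm(d)/50,np.linalg.norm(w)/8.59)); cur=T
E
python3 - <<'E'
from h import *
d=[180,0,0]
plan(now(),pose([.40,.45,.27],[180,0,116]),pose([.50,.23,.27],[180,0,78]),pose([.56,.0,.27],[180,0,58]),pose([.536,-.208,.27],[180,0,39]))
E
```

```text
[-188.1, -102.7, -39.2] [-0.06, 0.03, 40.57] rows>=4.7
[-241.6, -6.6, -0.0] [0.0, -0.0, 38.0] rows>=4.8
[-212.5, 106.5, 0.0] [0.0, -0.0, 20.0] rows>=4.8
[-189.1, 89.9, 0.0] [0.0, -0.0, 19.0] rows>=4.2
```

Emit:
drive_tool(
  plan=[
    [[-188,-103,-39],[0,0,40.6],85],
    [[-188,-103,-39],[0,0,40.6],85],
    [[-188,-103,-39],[0,0,40.6],85],
    [[-188,-103,-39],[0,0,40.6],85],
    [[-188,-103,-39],[0,0,40.6],85],
  ],
)

```text
time: 0.6
tcp_pos: [0.4036, 0.4456, 0.2714]
tcp_rot: [179.9, 0.0, 115.3]
ft_force: [0.9, 0.0, -0.8]
width: 0.994
finger_force: 0.0
```

Emit:
drive_tool(
  plan=[
    [[-242,-7,0],[0,0,38],85],
    [[-242,-7,0],[0,0,38],85],
    [[-242,-7,0],[0,0,38],85],
    [[-242,-7,0],[0,0,38],85],
    [[-242,-7,0],[0,0,38],85],
  ],
)

```text
time: 1.1
tcp_pos: [0.5001, 0.2267, 0.2703]
tcp_rot: [-180.0, 0.0, 77.6]
ft_force: [0.2, 0.2, -0.2]
width: 0.999
finger_force: 0.0
```

```bash
python3 - <<'E'
from h import *
s=bot.state(); print(s['tcp_pos'],s['tcp_rot'])
c=snap('wrist','w1'); R=np.array(c['R']);print(-R.T@np.array(c['t']),R[2])
print(bot.state()['tcp_pos'],bot.state()['tcp_rot'])
plan(now(),pose([.56,.0,.27],[180,0,58]),pose([.536,-.208,.27],[180,0,39]))
E
```

```text
[0.5001 0.2267 0.2703] [-179.9968    0.0037   77.564 ]
[0.5164 0.3001 0.4123] [-0.0644 -0.2895 -0.955 ]
[0.5028 0.2202 0.2706] [179.9173   0.08    77.0964]
[-201.9, 105.0, 1.1] [0.1, 0.07, 19.1] rows>=4.6
[-189.1, 89.9, 0.0] [0.0, -0.0, 19.0] rows>=4.2
```

View pics/w1.png

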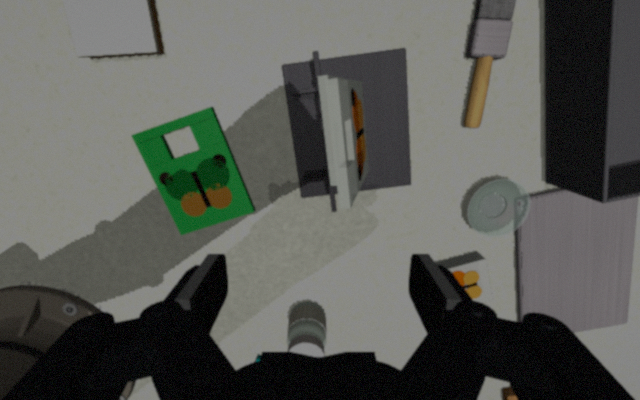

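The wrist view shows the stack between about (325,75) and (350,210), with the tall panel's top edge as the light strip. I'll measure it closer later. Now the hook.

Emit:
drive_tool(
  plan=[
    [[-202,105,1],[0,0,19],85],
    [[-202,105,1],[0,0,19],85],
    [[-202,105,1],[0,0,19],85],
    [[-202,105,1],[0,0,19],60],
    [[-202,105,1],[0,0,19],60],
  ],
)

```text
time: 1.65
tcp_pos: [0.5604, 0.0059, 0.2694]
tcp_rot: [180.0, 0.0, 58.8]
ft_force: [0.2, 0.8, 0.1]
width: 0.71
finger_force: 0.0
```

Emit:
drive_tool(
  plan=[
    [[-189,90,0],[0,0,19],60],
    [[-189,90,0],[0,0,19],60],
    [[-189,90,0],[0,0,19],60],
    [[-189,90,0],[0,0,19],60],
    [[-189,90,0],[0,0,19],60],
  ],
)

```text
time: 2.15
tcp_pos: [0.538, -0.2042, 0.2696]
tcp_rot: [179.9, 0.1, 39.6]
ft_force: [-0.7, -0.4, 0.2]
width: 0.703
finger_force: 0.0
```

```bash
python3 - <<'E'
from h import *
c=snap('wrist','w2'); snap('scene','s2')
s=bot.state(); print(s['tcp_pos'],s['tcp_rot'])
for n,X in(('hub',[.4855,-.2495,.2015]),('tip',[.562,-.1865,.207]),('r65',[.536,-.2086,.195])): print(n,proj(c,X))
plan(now(),pose([.536,-.208,.27],[180,0,39]),pose([.536,-.208,.179],[180,0,39]))
E
```

```text
[ 0.5391 -0.2006  0.2692] [179.9906   0.0407  39.7574]
hub [319.3658 295.6594]
tip [319.6794 172.2529]
r65 [320.2002 214.1491]
[-7.1, 3.7, -0.8] [0.01, 0.04, 0.76] rows>=0.2
[0.0, -0.0, 91.0] [0.0, 0.0, 0.0] rows>=1.8
```

View pics/w2.png

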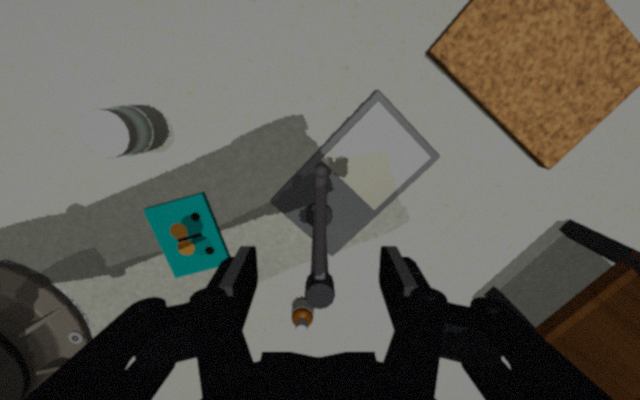

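The hub appears at (320,291) and the hook tip at (321,172), which matches my estimate to within a couple of pixels. Descending to straddle the arm.

Emit:
drive_tool(
  plan=[
    [[-4,2,45],[0,0,0.7],60],
    [[-4,2,90],[0,0,0.7],40],
    [[-4,2,90],[0,0,0.7],30],
    [[-4,2,90],[0,0,0.7],30],
    [[-4,2,90],[0,0,0.7],30],
  ],
)

```text
time: 2.75
tcp_pos: [0.5393, -0.2023, 0.1814]
tcp_rot: [179.9, -0.1, 39.3]
ft_force: [-0.2, 0.1, 0.6]
width: 0.355
finger_force: 0.0
```

```bash
python3 - <<'E'
from h import *
s=bot.state(); print(s['tcp_pos'],s['tcp_rot'],s['width'])
P=np.array([.4855,-.2495])
L=[]
for a in (24,9,-4.5): L.append(pose([*(P+.065*np.array([np.cos(np.radians(a)),np.sin(np.radians(a))])),.179],[180,0,a]))
plan(now(),L[0]);plan(now(),L[1]);plan(now(),L[2])
E
```

```text
[ 0.5393 -0.2023  0.1814] [179.9024  -0.0853  39.3236] 0.3554143962521734
[-8.9, 19.6, 2.4] [0.09, -0.1, 15.32] rows>=1.8
[-15.5, 35.2, 2.4] [0.07, -0.11, 30.32] rows>=3.5
[-24.7, 47.4, 2.5] [0.06, -0.12, 43.82] rows>=5.1
```

Emit:
drive_tool(
  plan=[
    [[-4,10,1],[0,0,7.6],30],
    [[-9,20,2],[0,0,15.3],30],
    [[-12,28,2],[0,0,23],30],
    [[-16,35,2],[0,0,30.3],30],
    [[-20.5,42,2],[0,0,37.5],30],
  ],
)

```text
time: 3.25
tcp_pos: [0.5503, -0.2477, 0.1796]
tcp_rot: [-180.0, -0.2, 1.5]
ft_force: [-0.3, 1.2, -0.1]
width: 0.351
finger_force: 0.6
```

```bash
python3 - <<'E'
from h import *
s=bot.state(); print(s['tcp_pos'],s['tcp_rot'],s['width'])
P=np.array([.4855,-.2495])
a=-4.5; plan(now(),pose([*(P+.065*np.array([np.cos(np.radians(a)),np.sin(np.radians(a))])),.179],[180,0,a]))
E
```

```text
[ 0.5503 -0.2477  0.1796] [-179.9859   -0.176     1.5473] 0.3514729493814791
[-0.2, 6.9, 0.6] [-0.02, -0.18, 6.05] rows>=0.7
```

Emit:
drive_tool(
  plan=[
    [[0,7,0],[0,0,6],30],
    [[0,7,0],[0,0,6],4],
    [[0,7,0],[0,0,6],4],
    [[0,7,0],[0,0,6],4],
    [[0,7,0],[0,0,6],4],
  ],
  force=20,
)

```text
time: 3.75
tcp_pos: [0.55, -0.2547, 0.1787]
tcp_rot: [-180.0, -0.1, -4.0]
ft_force: [0.6, 0.8, 6.9]
width: 0.095
finger_force: 20.5
```

```bash
python3 - <<'E'
from h import *
s=bot.state(); print(s['tcp_pos'],s['tcp_rot'],s['width'],s['finger_force'],s['ft_force'],s['moment'])
w=load('w2')
E
```

```text
[ 0.55   -0.2547  0.1787] [-179.9945   -0.1387   -4.0077] 0.0950098603837283 20.462862253189087 [0.6213 0.8317 6.8783] [ 0.0902 -0.1126 -0.0051]
```

Emit:
drive_tool(
  plan=[
    [[0,0,0],[0,0,0],30],
    [[0,0,0],[0,0,0],40],
    [[0,0,-15],[0,0,0],40],
    [[0,0,-60],[0,0,0],40],
    [[0,0,-105],[0,0,0],60],
  ],
)

```text
time: 4.25
tcp_pos: [0.5483, -0.255, 0.2842]
tcp_rot: [180.0, 0.1, -4.2]
ft_force: [2.0, 0.4, 1.7]
width: 0.621
finger_force: 0.0
```

Emit:
drive_tool(
  plan=[
    [[-30,0,0],[0,0,0],60],
    [[-60,0,0],[0,0,0],60],
    [[-60,0,0],[0,0,0],60],
    [[-60,0,0],[0,0,0],60],
  ],
)

```text
time: 4.65
tcp_pos: [0.4892, -0.2503, 0.2834]
tcp_rot: [-179.9, -0.1, -4.2]
ft_force: [0.4, -0.4, -0.4]
width: 0.702
finger_force: 0.0
```

```bash
python3 - <<'E'
from h import *
s=bot.state(); print(s['tcp_pos'],s['tcp_rot'],s['width'])
c=snap('wrist','w3')
h=[.4855,-.2495,.2015]; print('hub',proj(c,h),'tip pred',proj(c,[.5852,-.2573,.207]))
E
```

```text
[ 0.4892 -0.2503  0.2834] [-179.9294   -0.0847   -4.1965] 0.7019338222028293
hub [316.7418 210.8123] tip pred [317.0061  67.6127]
```

View pics/w3.png

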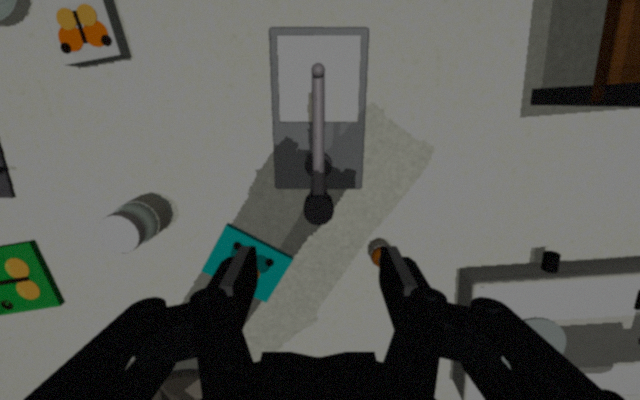

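The hook now runs from hub (319,206) to tip (318,69). That is parallel to the base edges and centred between them (left edge 270 to 275, right edge 368 to 362), so it is aligned. Next, the rack.

```bash
python3 - <<'E'
from h import *
c=load('w3'); print(onz(c,319,206,.2015),onz(c,318,69,.207))
plan(now(),pose([.54,-.1,.29],[180,0,35]),pose([.60,.08,.30],[180,0,70]),pose([.61,.22,.30],[180,0,85.5]))
E
```

```text
[ 0.4892 -0.2515  0.2015] [ 0.5843 -0.2579  0.207 ]
[39.2, -153.5, -6.7] [-0.0, -0.07, -39.17] rows>=4.6
[152.4, -113.0, -10.0] [-0.0, 0.0, -35.0] rows>=4.1
[135.0, -38.5, -0.0] [0.0, 0.0, -15.5] rows>=2.8
```

Emit:
drive_tool(
  plan=[
    [[39,-153,-7],[0,0,-39],60],
    [[39,-153,-7],[0,0,-39],60],
    [[39,-153,-7],[0,0,-39],60],
    [[39,-153,-7],[0,0,-39],60],
    [[39,-153,-7],[0,0,-39],60],
  ],
)

```text
time: 5.2
tcp_pos: [0.5408, -0.0979, 0.2894]
tcp_rot: [180.0, 0.0, 35.4]
ft_force: [-0.5, -0.8, -0.7]
width: 0.704
finger_force: 0.0
```

Emit:
drive_tool(
  plan=[
    [[152,-113,-10],[0,0,-35],60],
    [[152,-113,-10],[0,0,-35],60],
    [[152,-113,-10],[0,0,-35],60],
    [[152,-113,-10],[0,0,-35],60],
    [[152,-113,-10],[0,0,-35],60],
  ],
)

```text
time: 5.7
tcp_pos: [0.6013, 0.0856, 0.2987]
tcp_rot: [-180.0, 0.0, 70.6]
ft_force: [-0.2, -0.4, -0.1]
width: 0.705
finger_force: 0.0
```

Emit:
drive_tool(
  plan=[
    [[135,-38,0],[0,0,-15.5],60],
    [[135,-38,0],[0,0,-15.5],60],
    [[135,-38,0],[0,0,-15.5],60],
    [[135,-38,0],[0,0,-15.5],60],
    [[135,-38,0],[0,0,-15.5],60],
  ],
)

```text
time: 6.2
tcp_pos: [0.611, 0.2195, 0.2987]
tcp_rot: [-180.0, 0.1, 85.4]
ft_force: [-0.2, -0.8, 0.1]
width: 0.702
finger_force: 0.0
```

```bash
python3 - <<'E'
from h import *
s=bot.state(); print(s['tcp_pos'],s['tcp_rot'],s['width'])
c=snap('wrist','w4')
plan(now(),pose([.50,.22,.28],[180,0,85.5]))
i=cv2.imread('pics/w4.png'); p=proj(c,[.53,.26,.1]).astype(int); print(p)
x,y=np.clip(p[0]-100,0,440),np.clip(p[1]-75,0,250); print(x,y)
cv2.imwrite('pics/w4c.png',cv2.resize(i[y:y+150,x:x+200],(800,600),interpolation=cv2.INTER_CUBIC))
E
```

```text
[0.611  0.2195 0.2987] [-179.9661    0.0816   85.3559] 0.7024393037220859
[-7.3, -111.0, 19.1] [-0.01, 0.07, -0.25] rows>=2.3
[239 140]
139 65
```

View pics/w4c.png

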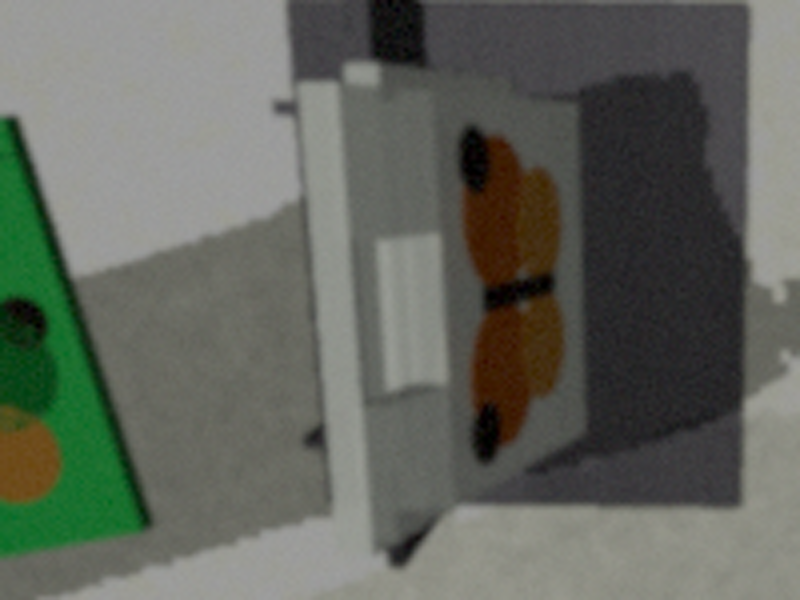

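The tall panel's face and slot show at crop x 378–445, y 235–390. The bright stripes seen through the slot are the short panels' top edges, so both shorts are behind and the tall panel is in front. I'll cast its corners onto their known heights.

```bash
python3 - <<'E'
from h import *
c=load('w4'); W=lambda x,y:(x/4+139,y/4+65)
for n,p,z in(('ftop far',(341,80),.149),('ftop near',(376,552),.149),('rtop far',(299,84),.1465),('rtop near',(331,515),.1465),
 ('fbot far',(580,100),.0085),('fbot near',(586,437),.0085),('slot tl',(377,240),.1374),('slot bl',(386,390),.1374),('slot tr',(441,235),.1064),('slot br',(447,382),.1064),
 ('foot',(749,5),.006),('foot',(741,505),.006)): print(n,onz(c,*W(*p),z))
i=c['image'][:,:,::-1]
for v in (72,100,130,160,190): print(v,i[65+v-65,205:290,1][::1].tolist()[:85:2])
E
```

```text
ftop far [0.5364 0.3141 0.149 ]
ftop near [0.5263 0.2059 0.149 ]
rtop far [0.5263 0.3142 0.1465]
rtop near [0.5161 0.2154 0.1465]
fbot far [0.574  0.311  0.0085]
fbot near [0.5632 0.1992 0.0085]
slot tl [0.5356 0.279  0.1374]
slot bl [0.5319 0.2434 0.1374]
slot tr [0.544  0.2773 0.1064]
slot br [0.5399 0.239  0.1064]
foot [0.6311 0.3353 0.006 ]
foot [0.6158 0.1691 0.006 ]
72 [154, 154, 152, 93, 71, 64, 67, 67, 69, 68, 61, 64, 68, 45, 22, 22, 19, 13, 12, 17, 59, 68, 71, 69, 69, 69, 70, 72, 70, 69, 71, 70, 73, 68, 70, 72, 71, 67, 74, 68, 74, 73, 75]
100 [157, 153, 154, 153, 125, 143, 149, 148, 151, 150, 110, 107, 104, 104, 103, 102, 97, 100, 99, 98, 104, 89, 80, 77, 57, 8, 14, 7, 29, 29, 55, 77, 84, 85, 85, 84, 82, 80, 82, 67, 41, 42, 41]
130 [106, 107, 104, 105, 103, 93, 124, 145, 148, 148, 145, 100, 99, 101, 132, 153, 141, 141, 147, 140, 139, 139, 114, 85, 81, 74, 47, 30, 30, 32, 32, 30, 40, 49, 48, 49, 52, 78, 85, 79, 38, 35, 37]
160 [102, 105, 105, 107, 104, 102, 104, 108, 145, 148, 149, 143, 106, 98, 100, 128, 148, 140, 129, 127, 122, 124, 131, 100, 82, 79, 45, 29, 26, 31, 23, 26, 31, 41, 51, 45, 54, 75, 82, 80, 53, 38, 36]
190 [104, 106, 107, 107, 106, 104, 102, 103, 101, 145, 149, 149, 153, 127, 105, 103, 98, 104, 105, 105, 102, 100, 99, 103, 92, 98, 91, 84, 83, 76, 76, 79, 79, 78, 74, 70, 71, 69, 70, 73, 75, 71, 62]
```

Emit:
drive_tool(
  plan=[
    [[-5,-50,20],[0,0,0],60],
    [[-5,-95,20],[0,0,0],60],
    [[-5,-95,20],[0,0,0],60],
    [[-5,-95,20],[0,0,0],60],
  ],
)

```text
time: 6.65
tcp_pos: [0.5155, 0.2207, 0.28]
tcp_rot: [180.0, -0.1, 85.2]
ft_force: [0.4, -0.8, 0.3]
width: 0.703
finger_force: 0.0
```

```bash
python3 - <<'E'
from h import *
s=bot.state(); print(s['tcp_pos'],s['tcp_rot'],s['width'])
c=snap('wrist','w5')
i=cv2.imread('pics/w5.png'); p=proj(c,[.53,.26,.1]).astype(int); print(p)
x,y=np.clip(p[0]-100,0,440),np.clip(p[1]-75,0,250); print(x,y)
cv2.imwrite('pics/w5c.png',cv2.resize(i[y:y+150,x:x+200],(800,600),interpolation=cv2.INTER_CUBIC))
E
```

```text
[0.5155 0.2207 0.28  ] [179.9838  -0.0773  85.2435] 0.703293038829966
[328 136]
228 61
```

View pics/w5c.png

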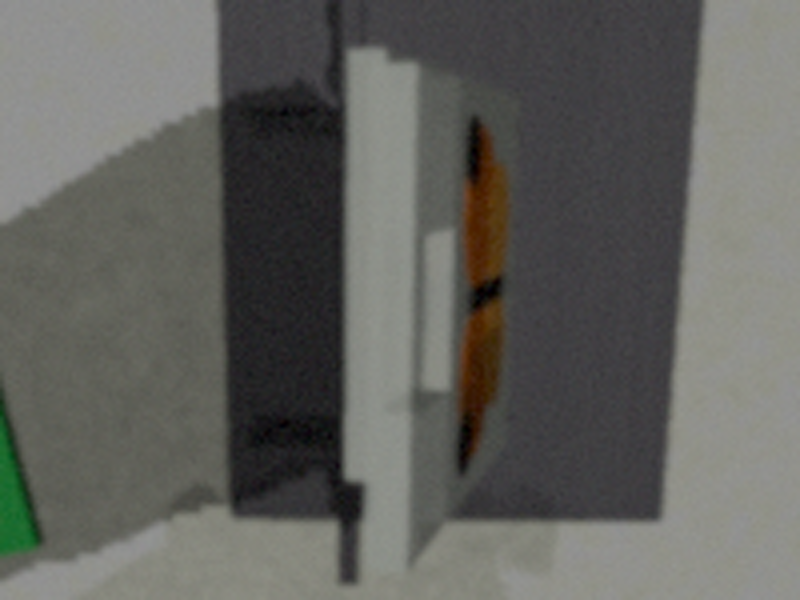

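The view from above shows the tall panel's front-top edge from (417,62) to (410,570), with a short panel's top showing behind it at the left of the strip. I'll triangulate with w4 and plan the grasp on the near (−y) strip.

```bash
python3 - <<'E'
from h import *
a,b=load('w4'),load('w5'); W=lambda x,y:(x/4+139,y/4+65); V=lambda x,y:(x/4+228,y/4+61)
for p,q in(((341,80),(417,62)),((376,552),(410,570))): print(tri(a,W(*p),b,V(*q)),onz(b,*V(*q),.149))
for p in ((422,235),(424,390)): print('slot top-left',onz(b,*V(*p),.1374))
yaw=np.radians(-4.6); L=.25
n=np.array([np.cos(L)*np.cos(yaw),np.cos(L)*np.sin(yaw),np.sin(L)]); y=np.array([-np.sin(yaw),np.cos(yaw),0]); z=np.cross(n,y)
ftop=np.array([.5315,.260,.149]); top=ftop-.005*n
print('centre',top-.0725*z,'axes',n,y,z)
# tool: z_tool=-z, y_tool=+-n ; x_tool = y x z
zt=-z; yt=n; xt=np.cross(yt,zt); R=Ro.from_matrix(np.c_[xt,yt,zt]); print('rpy',R.as_euler('xyz',degrees=True))
yt2=-n; R2=Ro.from_matrix(np.c_[np.cross(yt2,zt),yt2,zt]); print('alt',R2.as_euler('xyz',degrees=True))
tcp=top-.0375*y-.036*z; print('tcp',tcp,'above',tcp+.1*z)
np.savez('g.npz',n=n,y=y,z=z,tcp=tcp)
E
```

```text
(array([0.5352, 0.3141, 0.1447]), np.float64(0.544811378246749)) [0.535  0.3136 0.149 ]
(array([0.5257, 0.205 , 0.1473]), np.float64(0.6325691079649209)) [0.5257 0.2052 0.149 ]
slot top-left [0.5342 0.2787 0.1374]
slot top-left [0.5322 0.2443 0.1374]
centre [0.5446 0.259  0.0775] axes [ 0.9658 -0.0777  0.2474] [0.0802 0.9968 0.    ] [-0.2466  0.0198  0.9689]
rpy [165.6761   0.      85.4   ]
alt [-165.6761    0.      -94.6   ]
tcp [0.5325 0.2223 0.1129] above [0.5079 0.2243 0.2098]
```

```bash
python3 - <<'E'
from h import *
g=np.load('g.npz'); n,y,z=g['n'],g['y'],g['z']
top=np.array([.5308,.2597,.148])-.005*n; tcp=top-.0375*y-.033*z; print(tcp)
np.savez('g.npz',n=n,y=y,z=z,tcp=tcp,top=top)
rpy=[165.68,0,85.4]
plan(now(),pose(tcp+.09*z,rpy),pose(tcp,rpy))
E
```

```text
[0.5311 0.2221 0.1148]
[2.4, -7.8, 78.1] [-14.26, -0.03, -0.2] rows>=1.7
[-0.0, 0.0, 90.0] [0.0, 0.0, 0.0] rows>=1.8
```

Emit:
drive_tool(
  plan=[
    [[1,-4,25],[-7,0,-0.2],50],
    [[2.4,-8,50],[-14.3,0,-0.2],40],
    [[2.4,-8,70],[-14.3,0,-0.2],40],
    [[2.4,-8,70],[-14.3,0,-0.2],40],
    [[2.4,-8,70],[-14.3,0,-0.2],40],
  ],
)

```text
time: 7.2
tcp_pos: [0.5095, 0.2239, 0.2102]
tcp_rot: [165.7, 0.1, 85.4]
ft_force: [-0.1, -0.0, 0.6]
width: 0.469
finger_force: 0.0
```

```bash
python3 - <<'E'
from h import *
g=np.load('g.npz'); s=bot.state(); print(s['tcp_pos'],s['tcp_rot'],s['width'],s['ft_force'])
plan(now(),pose(g['tcp'],[165.68,0,85.4]))
c=snap('scene','s5'); i=cv2.imread('pics/s5.png'); p=proj(c,[.53,.25,.15]).astype(int); print(p)
cv2.imwrite('pics/s5c.png',cv2.resize(i[p[1]-70:p[1]+80,p[0]-100:p[0]+100],(800,600)))
E
```

```text
[0.5095 0.2239 0.2102] [165.6703   0.059   85.3613] 0.46906701491996405 [-0.1283 -0.0442  0.6037]
[-0.0, -2.6, 97.8] [0.01, 0.07, -0.02] rows>=2.0
[358 146]
```

View pics/s5c.png

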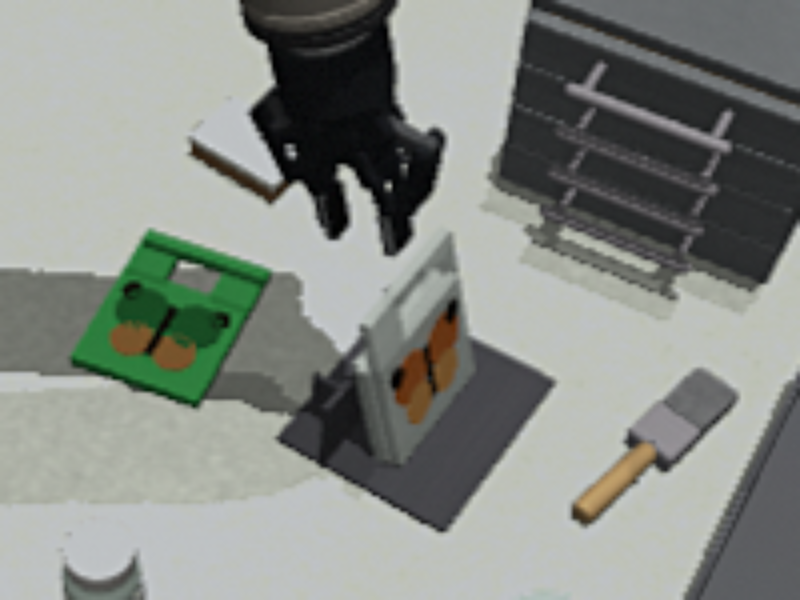

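The scene crop shows the open fingers above the near strip of the tall panel, in line with its lean; the two shorts are behind it at (365,390). Descending and gripping.

Emit:
drive_tool(
  plan=[
    [[0,-2.5,35],[0,0,0],40],
    [[0,-2.5,70],[0,0,0],40],
    [[0,-2.5,97],[0,0,0],40],
    [[0,-2.5,97],[0,0,0],40],
    [[0,-2.5,97],[0,0,0],40],
  ],
)

```text
time: 7.75
tcp_pos: [0.5305, 0.2221, 0.1157]
tcp_rot: [165.7, 0.1, 85.4]
ft_force: [0.4, 0.5, 0.1]
width: 0.464
finger_force: 0.0
```

```bash
python3 - <<'E'
from h import *
g=np.load('g.npz'); s=bot.state(); print(s['tcp_pos'],s['tcp_rot'],s['width'],s['ft_force'],s['moment'])
plan(now(),pose(g['tcp'],[165.68,0,85.4]))
E
```

```text
[0.5305 0.2221 0.1157] [165.6769   0.0512  85.3696] 0.46358356050981425 [0.4326 0.5066 0.1344] [0.0378 0.2999 0.0574]
[-0.0, 0.3, 1.0] [0.0, 0.06, -0.02] rows>=0.0
```

Emit:
drive_tool(
  plan=[
    [[0,0,0],[0,0,0],25],
    [[0,0,0],[0,0,0],14],
    [[0,0,0],[0,0,0],2],
    [[0,0,0],[0,0,0],2],
    [[0,0,0],[0,0,0],2],
  ],
  force=25,
)

```text
time: 8.25
tcp_pos: [0.5305, 0.2232, 0.1162]
tcp_rot: [165.6, -0.1, 85.5]
ft_force: [0.0, -1.9, 7.9]
width: 0.111
finger_force: 25.4
```

Emit:
drive_tool(
  plan=[
    [[0,0,0],[0,0,0],2],
    [[0,0,0],[0,0,0],2],
    [[0,0,0],[0,0,0],2],
  ],
  force=70,
)

```text
time: 8.55
tcp_pos: [0.5306, 0.2232, 0.1163]
tcp_rot: [165.6, -0.1, 85.5]
ft_force: [-0.2, -2.2, 10.4]
width: 0.107
finger_force: 68.8
```

Emit:
drive_tool(
  plan=[
    [[0,4,0],[0,0,0],2],
    [[0,12,-1],[0,0,0],2],
    [[0,22,-3],[0,0,0],2],
    [[0,34,-8],[0,0,0],2],
    [[0,42,-20],[0,0,0],2],
  ],
)

```text
time: 9.05
tcp_pos: [0.5662, 0.2194, 0.1448]
tcp_rot: [165.7, 0.1, 85.4]
ft_force: [-0.8, -0.4, -1.2]
width: 0.107
finger_force: 68.2
```

Emit:
drive_tool(
  plan=[
    [[0,8,-30],[0,0,0],2],
    [[0,16,-65],[0,0,0],2],
    [[0,25,-100],[0,0,0],2],
    [[0,34,-135],[0,0,0],2],
    [[0,34,-135],[0,0,0],2],
  ],
)

```text
time: 9.55
tcp_pos: [0.5672, 0.2204, 0.2892]
tcp_rot: [165.4, -0.3, 85.4]
ft_force: [0.2, -0.1, -1.1]
width: 0.105
finger_force: 68.4
```

```bash
python3 - <<'E'
from h import *
s=bot.state(); print(s['tcp_pos'],s['tcp_rot'],s['width'],s['ft_force'],s['moment'])
a=snap('scene','s6');b=snap('top','t6')
def cr(c,X,w,h):
    i=c['image'][:,:,::-1]; p=proj(c,X).astype(int); print(p); return cv2.resize(i[p[1]-h//2:p[1]+h//2,p[0]-w//2:p[0]+w//2],(400,600))
cv2.imwrite('pics/st6.png',np.hstack([cr(a,[.56,.25,.15],120,180),cr(b,[.56,.25,.15],100,150)]))
E
```

```text
[0.5672 0.2204 0.2892] [165.3983  -0.2701  85.4327] 0.10486417538039473 [ 0.2411 -0.1063 -1.0564] [0.0058 0.2753 0.0209]
[368 150]
[237 179]
```

View pics/st6.png

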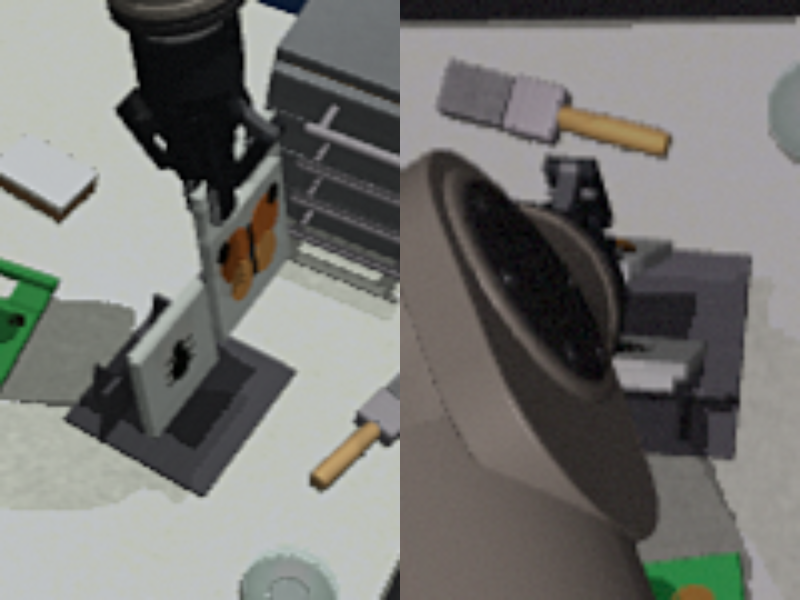

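The panel is clear and upright in the grip. The short panel with the beetle still leans in the rack with the other one behind it. That was my tenth picture, so from here I work from numbers only. First I bring the panel upright and carry it out beyond the hook tip.

```bash
python3 - <<'E'
from h import *
g=np.load('g.npz'); n,y,z=g['n'],g['y'],g['z']
top=np.array([.5308,.2597,.1486])-.005*n; slot=top-.012*z; d=slot-np.array([.5306,.2232,.1163])
print('slot-tcp in n,y,z mm',1000*np.array([d@n,d@y,d@z]))
plan(now(),pose([.60,.10,.30],[180,0,85.4]),pose([.645,-.10,.30],[180,0,85.4]),pose([.645,-.25,.30],[180,0,85.4]))
E
```

```text
slot-tcp in n,y,z mm [ 0.348  36.3985 19.9708]
[-116.8, 46.6, -4.1] [14.35, -0.06, 0.05] rows>=2.5
[-195.7, 60.9, 0.0] [0.0, 0.0, 0.0] rows>=4.1
[-149.5, 12.0, 0.0] [0.0, 0.0, 0.0] rows>=3.0
```

Emit:
drive_tool(
  plan=[
    [[-23,9,-1],[2.9,0,0],2],
    [[-50,20,-2],[6.5,0,0],2],
    [[-80,32,-3],[10.5,0,0],2],
    [[-105,42,-4],[14.3,0,0],2],
    [[-117,47,-4],[14.35,0,0],2],
  ],
)

```text
time: 10.15
tcp_pos: [0.601, 0.0963, 0.298]
tcp_rot: [-179.8, 0.2, 85.3]
ft_force: [0.1, 0.1, -1.9]
width: 0.109
finger_force: 68.6
```

Emit:
drive_tool(
  plan=[
    [[-35,11,0],[0,0,0],2],
    [[-80,25,0],[0,0,0],2],
    [[-125,39,0],[0,0,0],2],
    [[-165,51,0],[0,0,0],2],
    [[-196,61,0],[0,0,0],2],
  ],
)

```text
time: 10.65
tcp_pos: [0.6448, -0.1031, 0.298]
tcp_rot: [-179.9, 0.1, 85.4]
ft_force: [-0.2, 1.0, -2.5]
width: 0.105
finger_force: 68.6
```

Emit:
drive_tool(
  plan=[
    [[-40,3,0],[0,0,0],2],
    [[-85,7,0],[0,0,0],2],
    [[-125,10,0],[0,0,0],2],
    [[-150,12,0],[0,0,0],2],
    [[-150,12,0],[0,0,0],2],
  ],
)

```text
time: 11.15
tcp_pos: [0.6437, -0.2553, 0.298]
tcp_rot: [-179.9, 0.2, 85.2]
ft_force: [-0.5, -0.2, -1.1]
width: 0.103
finger_force: 68.6
```

```bash
python3 - <<'E'
from h import *
from scipy.signal import find_peaks
s=bot.state(); print(s['tcp_pos'],s['tcp_rot'],s['width'],s['ft_force'])
c=snap('wrist','w7')
p,r=now(); p=np.array(s['tcp_pos'])
yv=r.apply([1,0,0]); zt=r.apply([0,0,1]); nv=r.apply([0,1,0])
top=p+.0364*yv-.032*zt
for k in(-55,0,55):
  for o in(-5,5): print(k,o,proj(c,top+k/1000*yv+o/1000*nv))
# brightness along the top edge's midline, printed by offset from predicted centre
g=c['image'][:,:,1].astype(float)
for lo,hi in((40,75),(-75,-15)):
  print([(k,int(g[tuple(np.round(proj(c,top+k/1000*yv)).astype(int)[::-1])])) for k in range(lo,hi,2) if (lambda q:0<=q[0]<639.4 and 0<=q[1]<399.4)(proj(c,top+k/1000*yv))])
# saturation rows around far end
c2=snap('scene','s7')
E
```

```text
[ 0.6437 -0.2553  0.298 ] [-179.8591    0.1562   85.1569] 0.10342125203437055 [-0.501  -0.2371 -1.0958]
-55 -5 [306.6006 332.6809]
-55 5 [330.2056 332.599 ]
0 -5 [304.4155 210.245 ]
0 5 [331.3387 210.1408]
55 -5 [301.5156  47.758 ]
55 5 [332.8425  47.6201]
[(40, 139), (42, 140), (44, 139), (46, 138), (48, 136), (50, 139), (52, 137), (54, 139), (56, 138), (58, 140), (60, 135), (62, 138), (64, 136), (66, 135), (68, 135)]
[(-75, 6), (-73, 1), (-71, 3), (-69, 6), (-67, 63), (-65, 68), (-63, 64), (-61, 70), (-59, 69), (-57, 72), (-55, 87), (-53, 134), (-51, 136), (-49, 137), (-47, 133), (-45, 136), (-43, 137), (-41, 136), (-39, 137), (-37, 139), (-35, 138), (-33, 137), (-31, 139), (-29, 137), (-27, 139), (-25, 139), (-23, 139), (-21, 139), (-19, 138), (-17, 140)]
```

```bash
python3 - <<'E'
from h import *
c=load('w7'); g=c['image'].astype(int)
for v in (20,30,38,44,48,52,60,80): print(v,[int(x) for x in g[v,285:350:3,1]])
yv=np.array([.0802,.9968,0]); S=np.array([.542,-.2541,0]); a=np.array([.997,-.0769,0])
T=lambda s,z:pose(S+a*s-.0367*yv+[0,0,z-.020],[180,0,85.4])
plan(now(),T(.08,.262),T(.08,.2125),T(0,.2125))
print(T(.08,.2125)[0],T(0,.2125)[0])
E
```

```text
20 [138, 136, 136, 136, 136, 136, 136, 139, 137, 136, 135, 137, 136, 137, 140, 140, 138, 138, 137, 137, 136, 137]
30 [137, 137, 135, 138, 139, 140, 137, 136, 137, 136, 134, 138, 138, 136, 137, 135, 136, 138, 136, 137, 137, 138]
38 [140, 138, 137, 138, 138, 138, 139, 137, 136, 137, 136, 135, 135, 138, 137, 136, 138, 135, 136, 139, 138, 136]
44 [139, 134, 138, 139, 138, 138, 138, 138, 136, 137, 137, 138, 135, 137, 139, 138, 138, 139, 136, 140, 136, 139]
48 [137, 137, 138, 136, 139, 136, 137, 139, 137, 140, 137, 138, 136, 137, 138, 136, 137, 137, 139, 136, 137, 137]
52 [136, 136, 140, 136, 137, 139, 137, 138, 139, 137, 138, 137, 136, 137, 140, 138, 139, 139, 137, 136, 138, 135]
60 [138, 138, 137, 139, 138, 137, 138, 137, 136, 137, 142, 139, 136, 138, 137, 137, 138, 137, 135, 135, 138, 139]
80 [137, 138, 136, 137, 113, 86, 108, 138, 136, 138, 138, 139, 139, 140, 138, 139, 138, 138, 139, 138, 139, 138]
[-47.8, -22.2, 56.1] [-0.13, 0.03, 0.01] rows>=1.5
[0.0, -0.0, 49.5] [0.0, 0.0, 0.0] rows>=1.0
[-0.3, -80.0, -0.0] [0.0, 0.0, 0.0] rows>=1.6
[ 0.6188 -0.2968  0.1925] [ 0.5391 -0.2907  0.1925]
```

Emit:
drive_tool(
  plan=[
    [[-30,-14,10],[0,0,0],2],
    [[-48,-22,40],[0,0,0],2],
    [[-48,-22,75],[0,0,0],2],
    [[-48,-22,105],[0,0,0],2],
    [[-48,-22,105],[0,0,0],2],
  ],
)

```text
time: 11.75
tcp_pos: [0.6181, -0.294, 0.19]
tcp_rot: [-179.6, -0.1, 85.6]
ft_force: [-1.1, 0.8, -1.8]
width: 0.108
finger_force: 68.5
```

```bash
python3 - <<'E'
from h import *
s=bot.state(); print(s['tcp_pos'],s['tcp_rot'],s['ft_force'])
plan(now(),pose([.6188,-.2968,.1925],[180,0,85.4]))
plan(now(),pose([.5391,-.2907,.1925],[180,0,85.4]))
# check slot through the scene view: predicted slot corners and brightness
c=snap('scene','s8'); g=c['image'].astype(int)
p,r=now(); yv=r.apply([1,0,0]); nv=r.apply([0,1,0]); zv=-r.apply([0,0,1])
S=p+.0367*yv+.020*zv+.005*nv
print('slot px',[proj(c,S+a*yv-b*zv).round(1).tolist() for a,b in((-.02,0),(.02,0),(.02,.032),(-.02,.032))])
print('panel px',[proj(c,S+a*yv+b*zv).round(1).tolist() for a,b in((-.055,.012),(.055,.012),(.055,-.133),(-.055,-.133))])
print('across y at -16',[(k,int(g[tuple(np.round(proj(c,S+k/1000*yv-.016*zv)).astype(int)[::-1])][1])) for k in range(-60,64,4)])
print('down z at 8',[(k,g[tuple(np.round(proj(c,S+.010*yv+k/1000*zv)).astype(int)[::-1])].tolist()) for k in range(20,-52,-4)])
E
```

```text
[ 0.6181 -0.294   0.19  ] [-179.5993   -0.0972   85.5819] [-1.0815  0.8213 -1.7608]
[-2.8, 0.9, -2.5] [-0.4, -0.1, 0.18] rows>=0.1
[-2.8, -79.1, -2.0] [-0.4, -0.1, 0.18] rows>=1.6
slot px [[288.8, 316.2], [299.9, 300.8], [300.2, 306.0], [289.5, 321.1]]
panel px [[278.3, 328.4], [309.2, 285.6], [309.7, 308.8], [282.5, 347.6]]
across y at -16 [(-60, 79), (-56, 112), (-52, 106), (-48, 107), (-44, 37), (-40, 39), (-36, 11), (-32, 10), (-28, 11), (-24, 9), (-20, 12), (-16, 14), (-12, 14), (-8, 14), (-4, 8), (0, 6), (4, 8), (8, 0), (12, 26), (16, 40), (20, 27), (24, 60), (28, 61), (32, 93), (36, 112), (40, 109), (44, 108), (48, 103), (52, 72), (56, 194), (60, 210)]
down z at 8 [(20, [49, 47, 43]), (16, [56, 53, 48]), (12, [63, 61, 57]), (8, [63, 61, 57]), (4, [71, 69, 63]), (0, [54, 52, 48]), (-4, [54, 52, 48]), (-8, [40, 40, 38]), (-12, [15, 15, 16]), (-16, [15, 15, 16]), (-20, [0, 0, 2]), (-24, [0, 0, 2]), (-28, [90, 92, 92]), (-32, [54, 58, 57]), (-36, [54, 58, 57]), (-40, [62, 60, 53]), (-44, [39, 31, 25]), (-48, [39, 31, 25])]
```

Emit:
drive_tool(
  plan=[
    [[-3,0,-2.5],[-0.3,0,0],2],
    [[-3,-8,-2.5],[-0.3,0,0],2],
    [[-3,-16,-2.5],[-0.3,0,0],2],
    [[-3,-24,-2.5],[-0.3,0,0],2],
    [[-3,-32,-2.5],[-0.3,0,0],2],
  ],
)

```text
time: 12.3
tcp_pos: [0.5866, -0.2974, 0.1974]
tcp_rot: [179.7, 0.0, 85.5]
ft_force: [-0.5, 0.2, -0.7]
width: 0.109
finger_force: 68.7
```

Emit:
drive_tool(
  plan=[
    [[0,-6,0],[0,0,0],2],
    [[0,-12,0],[0,0,0],2],
    [[0,-18,0],[0,0,0],2],
  ],
)

```text
time: 12.6
tcp_pos: [0.5689, -0.296, 0.1968]
tcp_rot: [179.7, 0.0, 85.5]
ft_force: [-1.3, 0.3, -2.0]
width: 0.108
finger_force: 68.7
```

```bash
python3 - <<'E'
from h import *
s=bot.state(); print(s['tcp_pos'],s['tcp_rot'],s['ft_force'],s['moment'])
plan(now(),pose([.5391,-.2907,.1925],[180,0,85.4]))
E
```

```text
[ 0.5689 -0.296   0.1968] [179.7487   0.0244  85.4778] [-1.3468  0.3075 -1.9658] [-0.0774  0.0159 -0.0192]
[2.9, -30.2, 4.2] [0.25, 0.02, 0.08] rows>=0.6
```

Emit:
drive_tool(
  plan=[
    [[1,-6,4],[0,0,0],2],
    [[3,-14,4],[0,0,0],2],
    [[3,-22,4],[0,0,0],2],
    [[3,-30,4],[0,0,0],2],
    [[3,-30,4],[0,0,0],2],
  ],
)

```text
time: 13.1
tcp_pos: [0.5386, -0.2909, 0.1928]
tcp_rot: [179.8, 0.0, 85.4]
ft_force: [0.2, 0.1, -0.3]
width: 0.104
finger_force: 68.6
```

Emit:
drive_tool(
  plan=[
    [[0,0,0],[0,0,0],2],
    [[0,0,0],[0,0,0],2],
  ],
)

```text
time: 13.3
tcp_pos: [0.5401, -0.2907, 0.1928]
tcp_rot: [179.7, 0.0, 85.5]
ft_force: [0.1, -0.1, -1.8]
width: 0.103
finger_force: 68.6
```

```bash
python3 - <<'E'
from h import *
s=bot.state(); print(s['tcp_pos'],s['tcp_rot'],s['ft_force'],s['moment'])
plan(now(),pose([.5391,-.2907,.175],[180,0,85.4]))
E
```

```text
[ 0.5401 -0.2907  0.1928] [179.7331   0.0311  85.4889] [ 0.1228 -0.1014 -1.7824] [-0.03    0.0279  0.0507]
[-0.1, -1.1, 17.7] [0.27, 0.03, 0.09] rows>=0.4
```

Emit:
drive_tool(
  plan=[
    [[0,-1,4],[0.25,0,0],2],
    [[0,-1,8],[0.25,0,0],2],
    [[0,-1,12],[0.25,0,0],2],
    [[0,-1,14],[0.25,0,0],2],
    [[0,-1,14],[0.25,0,0],2],
  ],
)

```text
time: 13.8
tcp_pos: [0.5386, -0.2906, 0.1782]
tcp_rot: [-180.0, 0.0, 85.5]
ft_force: [-0.2, -0.7, -0.8]
width: 0.104
finger_force: 68.6
```

Emit:
drive_tool(
  plan=[
    [[0,0,1],[0,0,0],2],
    [[0,0,1.5],[0,0,0],2],
    [[0,0,1.5],[0,0,0],2],
  ],
)

```text
time: 14.1
tcp_pos: [0.5388, -0.2906, 0.1772]
tcp_rot: [180.0, 0.0, 85.5]
ft_force: [-0.4, -0.8, -1.9]
width: 0.106
finger_force: 68.6
```

Emit:
drive_tool(
  plan=[
    [[0,0,1],[0,0,0],2],
    [[0,0,1.5],[0,0,0],2],
    [[0,0,1.5],[0,0,0],2],
  ],
)

```text
time: 14.4
tcp_pos: [0.5388, -0.2906, 0.1756]
tcp_rot: [-180.0, 0.0, 85.5]
ft_force: [0.6, 0.5, -1.2]
width: 0.106
finger_force: 68.6
```

Still no contact, so I'll keep stepping down until the force rises.

Emit:
drive_tool(
  plan=[
    [[0,0,1],[0,0,0],2],
    [[0,0,1],[0,0,0],2],
    [[0,0,1],[0,0,0],2],
  ],
)

```text
time: 14.7
tcp_pos: [0.5389, -0.2907, 0.1749]
tcp_rot: [180.0, 0.0, 85.5]
ft_force: [-1.0, 0.1, 4.2]
width: 0.103
finger_force: 69.6
```

Emit:
drive_tool(
  plan=[
    [[0,0,1],[0,0,0],2],
    [[0,0,1],[0,0,0],2],
    [[0,0,1],[0,0,0],2],
  ],
)

```text
time: 15.0
tcp_pos: [0.5391, -0.2909, 0.1745]
tcp_rot: [179.9, 0.0, 85.5]
ft_force: [-4.7, 1.3, 12.9]
width: 0.104
finger_force: 70.9
```

Contact came at z ≈ 0.175, as predicted. I'll ease back, soften the grip, then open.

Emit:
drive_tool(
  plan=[
    [[0,0,-1],[0,0,0],2],
    [[0,0,-1],[0,0,0],2],
    [[0,0,-1],[0,0,0],2],
  ],
  force=20,
)

```text
time: 15.3
tcp_pos: [0.5389, -0.2909, 0.1749]
tcp_rot: [180.0, 0.0, 85.5]
ft_force: [-1.1, -1.2, 6.0]
width: 0.109
finger_force: 69.5
```

Emit:
drive_tool(
  plan=[
    [[0,0,0],[0,0,0],12],
    [[0,0,0],[0,0,0],15],
    [[0,0,0],[0,0,0],20],
    [[0,0,0],[0,0,0],26],
    [[0,0,0],[0,0,0],32],
  ],
)

```text
time: 15.8
tcp_pos: [0.5388, -0.2906, 0.1746]
tcp_rot: [-180.0, 0.0, 85.5]
ft_force: [0.0, -1.3, 0.6]
width: 0.374
finger_force: 0.0
```

```bash
python3 - <<'E'
from h import *
s=bot.state(); print(s['tcp_pos'],s['tcp_rot'],s['ft_force'],s['width'],s['finger_force'])
E
```

```text
[ 0.5388 -0.2906  0.1746] [-179.9905    0.0267   85.4757] [ 0.0441 -1.3416  0.5587] 0.374475481532551 0.0
```

Emit:
drive_tool(
  plan=[
    [[0,0,0],[0,0,0],40],
    [[0,0,-10],[0,0,0],40],
    [[0,0,-25],[0,0,0],40],
    [[0,0,-45],[0,0,0],40],
    [[0,0,-75],[0,0,0],40],
  ],
)

```text
time: 16.3
tcp_pos: [0.5384, -0.2905, 0.2508]
tcp_rot: [-179.9, 0.0, 85.5]
ft_force: [0.6, 0.4, 0.4]
width: 0.466
finger_force: 0.0
```

Emit:
drive_tool(
  plan=[
    [[0,0,-30],[0,0,0],40],
    [[20,0,-45],[0,0,0],40],
    [[65,0,-45],[0,0,0],40],
    [[110,0,-45],[0,0,0],40],
    [[150,0,-45],[0,0,0],40],
  ],
)

```text
time: 16.8
tcp_pos: [0.5508, -0.1393, 0.2961]
tcp_rot: [179.9, -0.0, 85.5]
ft_force: [0.9, 0.3, -0.5]
width: 0.468
finger_force: 0.0
```

Emit:
drive_tool(
  plan=[
    [[45,0,0],[0,0,0],40],
    [[90,0,0],[0,0,0],40],
    [[120,0,0],[0,0,0],40],
    [[120,0,0],[0,0,0],40],
    [[120,0,0],[0,0,0],40],
  ],
)

```text
time: 17.3
tcp_pos: [0.5603, -0.0212, 0.2956]
tcp_rot: [179.9, 0.0, 85.5]
ft_force: [-0.2, -1.6, -0.7]
width: 0.464
finger_force: 0.0
```

```bash
python3 - <<'E'
from h import *
s=bot.state(); print(s['time'],s['tcp_pos'],s['ft_force'])
a=snap('scene','s9'); b=snap('top','t9')
seat=np.array([.542,-.2541,.195]); yv=np.array([.0802,.9968,0]); nv=np.array([.9968,-.0802,0]); zv=np.array([0,0,1.])
for n,c in(('s',a),('t',b)):
    print(n,'panel',[proj(c,seat+.005*nv+u*yv+v*zv).round(1).tolist() for u,v in((-.055,.012),(.055,.012),(.055,-.133),(-.055,-.133))])
    i=np.array(c['image'])[:,:,::-1].copy(); p=proj(c,seat-.06*zv).astype(int)
    h=cv2.cvtColor(i,cv2.COLOR_BGR2HSV); x0,y0=p-45
    m=cv2.inRange(h[y0:y0+90,x0:x0+90],(3,110,60),(25,255,255))
    k,l,st,ce=cv2.connectedComponentsWithStats(m)
    for q in range(1,k):
        if st[q][4]>8: print('orange',st[q],(ce[q]+[x0,y0]).round(1), onz(c,*(ce[q]+[x0,y0]),.13))
# hook tip in top view: brightness along a line across the rod near tip
g=np.array(b['image'])[:,:,1].astype(int)
for s_ in (.075,.09,.10):
    X=np.array([.487,-.2507,.195])+s_*np.array([.997,-.0769,0]); print(s_,[int(g[tuple(np.round(proj(b,X+k/1000*yv)).astype(int)[::-1])]) for k in range(-20,22,3)])
E
```

```text
17.3 [ 0.5603 -0.0212  0.2956] [-0.2035 -1.6288 -0.7312]
s panel [[247.5, 310.5], [278.9, 270.4], [282.9, 294.6], [255.3, 331.3]]
orange [52 35  8  8 34] [274.9 293.6] [ 0.5513 -0.227   0.13  ]
orange [50 44  6  8 26] [271.  302.7] [ 0.5554 -0.2501  0.13  ]
orange [ 37  49  12  17 104] [262.3 312. ] [ 0.5501 -0.2782  0.13  ]
t panel [[464.1, 181.3], [418.6, 178.3], [405.6, 185.1], [445.2, 187.7]]
0.075 [162, 161, 161, 160, 161, 159, 104, 120, 134, 95, 166, 162, 161, 162]
0.09 [161, 161, 162, 161, 159, 163, 99, 124, 120, 89, 139, 160, 159, 161]
0.1 [160, 162, 161, 161, 160, 159, 110, 94, 72, 136, 166, 161, 160, 161]
```

```bash
python3 - <<'E'
from h import *
seat=np.array([.542,-.2541,.195]); yv=np.array([.0802,.9968,0]); nv=np.array([.9968,-.0802,0]); zv=np.array([0,0,1.])
c=load('s9'); g=cv2.cvtColor(c['image'],cv2.COLOR_RGB2GRAY)
f=lambda c,g,X: int(cv2.getRectSubPix(g,(1,1),tuple(map(float,proj(c,X))))[0,0])
F=seat+.005*nv
for u in(-.045,-.03,.03,.045): print('s col u',u,'v24..0:',[f(c,g,F+u*yv+v/1000*zv) for v in range(30,-6,-3)],'bottom v-115..-151',[f(c,g,F+u*yv+v/1000*zv) for v in range(-115,-152,-3)])
for v in(.004,-.05,-.12): print('s row v',v,'left u-70..-40',[f(c,g,F+u/1000*yv+v*zv) for u in range(-70,-40,3)],'right 40..70',[f(c,g,F+u/1000*yv+v*zv) for u in range(40,72,3)])
t=load('t9'); gt=cv2.cvtColor(t['image'],cv2.COLOR_RGB2GRAY)
P=seat+.012*zv
print('top ends L',[f(t,gt,P+u/1000*yv) for u in range(-70,-40,3)],'R',[f(t,gt,P+u/1000*yv) for u in range(40,72,3)])
for u in(-.045,-.03,.03,.045): print('t n-profile -16..16',[f(t,gt,P+u*yv+k/1000*nv) for k in range(-18,20,3)])
s=bot.state(); print(s['time'])
E
```

```text
s col u -0.045 v24..0: [205, 206, 207, 209, 210, 201, 177, 147, 119, 99, 96, 97] bottom v-115..-151 [75, 75, 76, 75, 75, 75, 76, 74, 68, 61, 59, 56, 53]
s col u -0.03 v24..0: [204, 205, 206, 208, 207, 204, 195, 158, 124, 107, 96, 98] bottom v-115..-151 [72, 75, 77, 77, 77, 75, 70, 64, 59, 53, 51, 52, 54]
s col u 0.03 v24..0: [206, 207, 208, 210, 213, 205, 189, 157, 129, 106, 99, 101] bottom v-115..-151 [139, 138, 135, 118, 96, 79, 72, 67, 63, 60, 60, 60, 62]
s col u 0.045 v24..0: [206, 207, 208, 209, 212, 207, 191, 163, 133, 111, 96, 96] bottom v-115..-151 [81, 79, 78, 80, 86, 83, 76, 71, 68, 66, 68, 68, 64]
s row v 0.004 left u-70..-40 [112, 109, 106, 95, 79, 102, 108, 109, 109, 111] right 40..70 [107, 112, 114, 116, 123, 134, 187, 195, 196, 193, 189]
s row v -0.05 left u-70..-40 [126, 127, 128, 104, 79, 80, 79, 70, 43, 37] right 40..70 [36, 40, 67, 81, 81, 141, 183, 197, 197, 193, 190]
s row v -0.12 left u-70..-40 [89, 132, 126, 111, 75, 75, 76, 75, 75, 77] right 40..70 [73, 75, 80, 76, 84, 143, 185, 212, 203, 186, 188]
top ends L [161, 163, 162, 161, 162, 162, 163, 162, 162, 161] R [163, 163, 162, 163, 164, 138, 85, 85, 144, 135, 106]
t n-profile -16..16 [162, 163, 161, 124, 120, 162, 162, 162, 162, 160, 162, 160, 163]
t n-profile -16..16 [160, 111, 65, 83, 121, 165, 163, 163, 162, 161, 161, 161, 161]
t n-profile -16..16 [17, 36, 91, 114, 117, 159, 163, 162, 161, 160, 162, 162, 162]
t n-profile -16..16 [32, 35, 64, 81, 118, 165, 163, 162, 163, 162, 163, 162, 163]
17.4
```

The panel's side edges fall at the same lateral position at all three heights, and its top edge is level to about 1°. It hangs straight with the hook over the tile. Handing in.

```bash
python3 -c "
from station import bot
print(bot.close_job())"
```

```text
the job is handed in; nothing more can be done
None
```

The job is handed in: the hook faces over the white tile, the tall panel hangs straight on it by its slot (level to about 1°), and both short panels were still leaning in the rack when last seen, right after the draw; I have not been given the verdict.

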